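# Hold the spring clip gaping over the taller recipe card

### The arm

A 6-joint arm with a two-finger parallel gripper is mounted at the origin on a cart in front of the work surface, level with it; the furniture and walls round the work are solid. World frame = base frame: x ahead of the robot, y to its left, z up, the work surface at z = 0. Lengths are in m, angles in rad, forces in N, time in s.
With the tool pointing down it reaches from about 0.225 to 0.875 m from the base axis. Payload 3.4 kg.
Tool frame: the origin (TCP) lies on the centre line of the jaws, within the pads' length; the fingertips stand 14 mm ahead of it and the grasp point (between the pads) lies 5 mm behind it; z points along the fingers, y is the line along which they close (so a half turn about z gives the same grasp; the last joint's range is limited). The gripper opens to 85 mm and grips with 20 to 120 N. Pads are 22 mm wide; open, the fingers measure 114 mm over their backs; the gripper's body (76 mm by 85 mm) begins 54 mm behind the grasp point. The pads swing forward as they close: fully open they stand 13 mm farther back than shut.
Start: joints at [-1.459, 0.276, 1.505, -0, 1.361, -0.121], TCP at [0.133, -0.56, 0.245] pointing down, gripper open.
Joint ranges: [-2.89, 2.89], [-0.75, 2.08], [0.22, 2.7], [-1.18, 4.32], [0.11, 2.71], [-2.7, 2.7]. Speed limits (rad/s): [2.57, 2.57, 3.14, 3.14, 3.14, 3.14].

### API

Orientations are given as a unit quaternion [w, x, y, z].
In Python, from rig import manip, eyes gives the robot as it stands.
- The arm moves only by the shell command python3 -m creep 'ROWS' [FORCE]. ROWS is JSON, a list of rows, each a list of 5 numbers: the opening, from 0 (shut) to 1 (fully open), then the shift along the tool's x, y, z normalised to -1 to 1, where 1 is 0.5 m, then the turn about the tool's z normalised to -1 to 1, where 1 is 360 degrees. In form: [[fingers, dx, dy, dz, spin], ...]. A call has 1 to 10 rows; each row is the pose to reach, as a shift and turn from the pose commanded when the call began, along the tool's axes at that moment, turning the shorter way round; what a row does not reach only later rows make up. A row lasts 1/10 s, in which the tool goes at most 50 mm and 8.59 degrees, less where a joint would pass 70% of its speed; a pose out of reach is approached as far as the arm can. A call with a number of a shift or a turn outside -1 to 1 is refused whole. A call with a gripper value outside its range is refused whole. The fingers move at their own pace and stop on an object; FORCE is the grip in N (left out, the last holds). Time passes only in rows, so rows that repeat a pose let the fingers close. It gives the time, the measured TCP pose, the force, the opening and the grip force at its end, in the units of the state.
- manip.get_state(): the state, without advancing time (a new reading comes with each control period).
- eyes.get_image(name): name is "scene" or "side" or "wrist"; returns a dict with "frame" (420x560x3 uint8, red, green, blue), "fx", "fy", "cx", "cy" (pixels), "R" (3x3) and "t" (3): a world point X has camera coordinates R X + t. Camera axes: x right, y down, z forward; pixel columns grow to the right and rows downward; lengths in m; the calibration is good to about 2 mm. A picture is of the moment at which its call begins. There is no depth.
- manip.sign_off(): hands the job in; it is judged then, once.
Trained networks look in the newest picture that a camera, given by its name, has taken for a name from the list of things; names that differ only in an ending like _2 or _b are one class to them, and where a whole thing is asked for, a point or a joint stands for the part that bears it (a point fixed in the world has none). Each returns a list of dicts, best first, with "confidence" (0 to 1); they miss things now and then, are a little off and sometimes report something else, mostly with a low value. They report only what shows in the picture. A call takes as long as a camera call. They do not tell look-alikes from the thing itself.
- eyes.regions_of(camera, label): "mask" (420x560 bool, what is visible of it) and "bbox" ([left, top, right, bottom] in pixels, round what is visible of it).
- eyes.place_of(camera, label): "centre" ([column, row] in pixels: a listed point, or the origin of a listed thing).
The state is a dict: "clock": time; "qpos": joint angles; "qd": joint speeds; "effort": joint torques, N m; "position": TCP position; "ee_rot": TCP orientation; "contact_force": force on the tool from outside, world axes, zero at the start; "moment": the same for the moment, N m; "width": finger opening in m; "gripper_force": force on a finger pad.
Only numpy, scipy, OpenCV 4.12 (cv2) and the standard library are available. Lean on these libraries where they do the work, as an engineer would, in place of code of your own. Each camera call takes 0.05 s, during which the arm holds its last target. There are 200 camera calls.

### The job

Pinch the two handles of the spring clip so that its jaws open, take it off the shorter recipe card, and bring it down over the middle of the taller card's top edge, so that the edge is well inside the open mouth and I can slip a note in beside the card. Finish while still holding it there: the clip squeezed wide open, one jaw on each side of the card and nothing touching the card; do not let go. Do not drop the clip, and leave both card stands and the things round them standing where they are.

Things in the scene. Friction and masses are not known exactly. Their poses are not given: they have to be found in the camera images.
- clip: dark steel spring clip, 84 mm tall, 36 mm wide, shut on the shorter card's top edge at the start, jaws down, handles up. This is half A with the hinge barrel. Origin: middle of the hinge axis. Shut and upright: z up, y along the hinge and card edge, x across the mouth; half A on the -x side, half B its mirror image. Mouth 35 mm deep under the 5 mm radius barrel. Whole clip 70 g
- clip_handle_a (a point): middle of handle A's rolled top edge, on its outside, 42 mm above and 26 mm to -x of the hinge when shut. The flat handle is 30 mm wide in y and splays outward going up
- clip_handle_b (a point): the same on handle B (+x side): 52 mm between the two when shut, about 30 mm fully open, outer faces then parallel. Pinch both handles together along x, fingers 34 mm above the hinge, to spread the jaws; squeezed evenly, each half turns by half the opening
- clip_tip_a (a point): middle of the inner lower edge of jaw A (40 mm below the hinge)
- clip_tip_b (a point): middle of the inner lower edge of jaw B (40 mm below the hinge)
- clip_lever (a joint): opening angle of the clip, rad: 0 shut on the 3 mm card, 0.5 fully open (stop; the inner jaw tips are then about 23 mm apart). A spring shuts it: about 4 N at the handle tops to start opening, about 10 N fully open; it springs shut when let go
- card_short: shorter recipe card: stiff white ruled card, 100 mm wide, 3 mm thick, upright in the slot of a wooden block 47 x 92 x 26 mm; the card's top edge is 105 mm above the worktop. Loose, 0.7 kg. Origin: centre of the block's underside; z up, y along the card, x through it
- card_tall: taller recipe card in an equal wooden block; as card_short, but its top edge is 165 mm above the worktop. Origin: centre of the block's underside; z up, y along the card, x through it
- card_tall_top (a point): middle of the taller card's top edge, 165 mm above the worktop; axes as card_tall
- shaker: salt shaker, 44 mm across, 90 mm tall, bystander; origin at its underside
- tin: small food tin, 75 mm across, 58 mm tall, bystander; origin at its underside
- tub: yoghurt pot, 72 mm across, 71 mm tall, bystander; origin at its underside
- jar: glass jar with white lid, 64 mm across, 97 mm tall, bystander; origin at its underside
There are look-alikes about, which are no part of the job. Leave any black or red look-alike of the card_short alone.

How it is judged:
By the outcome, as a careful person would: the job done as asked, in the order asked, and still so for the second after the job is handed in, while the arm keeps its last pose, push and grip.
It also fails if it takes over 29 s, if anything falls off the work surface, if the arm or the gripper's body presses on something with over 40 N, if the wrist force passes 120 N, or if a joint passes its speed limit or range.

## Working session

There is one attempt and no reset: what is moved stays moved. The work goes in short steps, Python scripts to look and compute and a shell command to move; the robot and the scene stay as the last step left them, time stands still between calls to the robot, and variables do not carry over. Pictures are saved under pics/ and viewed, at most 10 in all, crops included, and the job is handed in when it is done.

```bash
mkdir -p pics; ls; python3 - <<'E'
from rig import manip, eyes
import cv2, numpy as np
s=manip.get_state(); print({k:np.round(v,3).tolist() for k,v in s.items()})
ims=[]
for c in ("scene","side"):
    d=eyes.get_image(c); cv2.imwrite(f"pics/{c}0.png",d["frame"][:,:,::-1])
    print(c,d["fx"],d["fy"],d["cx"],d["cy"],np.round(d["R"],3).tolist(),np.round(d["t"],3).tolist())
    for l in ("clip","clip_handle_a","clip_tip_a","card_short","card_tall","card_tall_top","shaker","tin","tub","jar"):
        print(l,[(np.round(r["centre"],1).tolist(),round(r["confidence"],2)) for r in eyes.place_of(c,l)][:5])
E
```

```text
pics
{'clock': 0.0, 'qpos': [-1.459, 0.277, 1.506, 0.0, 1.361, -0.121], 'qd': [0.0, -0.001, 0.002, 0.0, 0.0, -0.001], 'effort': [0.002, -41.678, -24.58, 0.0, 0.011, -0.0], 'position': [0.133, -0.559, 0.244], 'ee_rot': [-0.001, 0.993, 0.116, 0.0], 'contact_force': [-0.326, -0.43, -0.029], 'moment': [0.01, 0.048, 0.033], 'gripper_force': 0.0, 'width': 0.085}
scene 451.46309577190686 451.46309577190686 276.9350138265983 206.54423160680545 [[-0.56, -0.828, 0.012], [-0.632, 0.419, -0.652], [0.535, -0.373, -0.758]] [0.494, 0.314, 1.106]
clip [([264.0, 215.3], 0.55)]
clip_handle_a [([270.9, 208.1], 0.86), ([258.3, 201.8], 0.57)]
clip_tip_a [([263.9, 225.0], 0.67), ([263.6, 224.2], 0.63)]
card_short [([164.7, 278.3], 0.9), ([380.3, 230.2], 0.88), ([216.1, 249.8], 0.8), ([262.1, 282.1], 0.78), ([264.3, 235.8], 0.62)]
card_tall [([334.0, 208.6], 0.84)]
card_tall_top [([337.4, 173.8], 0.83)]
shaker [([317.9, 238.6], 0.77)]
tin [([260.6, 197.5], 0.76)]
tub [([309.4, 170.6], 0.61), ([262.8, 234.1], 0.45), ([261.9, 226.5], 0.21)]
jar [([213.8, 296.2], 0.79)]
side 540.9257758155494 540.9257758155494 283.91265247708884 206.2890273608691 [[-0.75, -0.662, 0.005], [-0.565, 0.636, -0.525], [0.344, -0.397, -0.851]] [0.566, 0.201, 1.466]
clip [([275.5, 212.9], 0.76), ([281.0, 220.4], 0.32)]
clip_handle_a [([285.7, 205.7], 0.81), ([268.9, 201.9], 0.57)]
clip_tip_a [([276.0, 221.3], 0.7), ([277.7, 220.6], 0.49)]
card_short [([384.9, 192.7], 0.87), ([191.5, 295.5], 0.77), ([277.5, 232.7], 0.71), ([289.4, 276.0], 0.71), ([230.5, 252.7], 0.62)]
card_tall [([275.8, 212.0], 0.68)]
card_tall_top [([338.4, 155.6], 0.89)]
shaker [([325.4, 222.7], 0.7)]
tin [([259.1, 190.4], 0.84)]
tub [([302.0, 149.0], 0.8)]
jar [([247.6, 304.7], 0.88), ([281.1, 217.9], 0.53)]
```

View pics/scene0.png

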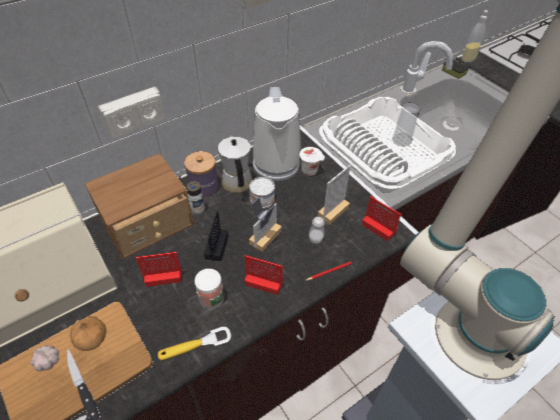

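View pics/side0.png

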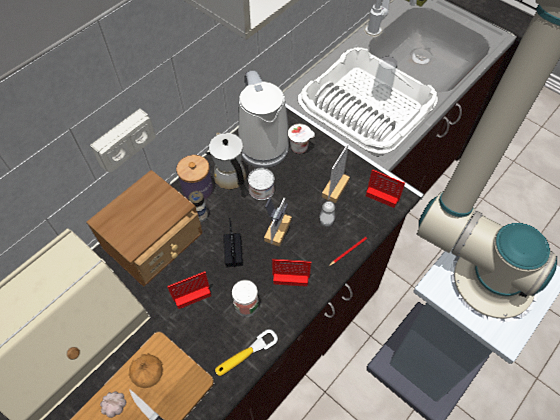

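```bash
cat > h.py <<'E'
import numpy as np
from rig import manip, eyes
from scipy.optimize import least_squares
def P(d,X):
    X=np.atleast_2d(X); c=X@np.array(d["R"]).T+np.array(d["t"])
    return np.c_[d["fx"]*c[:,0]/c[:,2]+d["cx"], d["fy"]*c[:,1]/c[:,2]+d["cy"]]
def tri(obs):  # [(d,uv),...]
    r=least_squares(lambda X:np.concatenate([P(d,X)[0]-uv for d,uv in obs]),[0.5,0,0.1])
    return r.x, np.sqrt(np.mean(r.fun**2))
E
python3 - <<'E'
from h import *
a,b=eyes.get_image("scene"),eyes.get_image("side")
pr={"clip":((264,215.3),(275.5,212.9)),"ha":((270.9,208.1),(285.7,205.7)),"hb":((258.3,201.8),(268.9,201.9)),"tip":((263.8,224.6),(276,221)),
"short":((264.3,235.8),(277.5,232.7)),"talltop":((337.4,173.8),(338.4,155.6)),"shaker":((317.9,238.6),(325.4,222.7)),"tin":((260.6,197.5),(259.1,190.4)),"tub":((309.4,170.6),(302,149)),"jar":((213.8,296.2),(247.6,304.7)),
"c1":((164.7,278.3),(191.5,295.5)),"c2":((380.3,230.2),(384.9,192.7)),"c3":((216.1,249.8),(230.5,252.7)),"c4":((262.1,282.1),(289.4,276)),"tall":((334,208.6),(334,190))}
for k,(u,v) in pr.items():
    x,e=tri([(a,u),(b,v)]); print(k,x.round(4),round(e,2))
E
```

```text
clip [0.5475 0.2697 0.0872] 0.11
ha [0.5182 0.2641 0.1451] 0.61
hb [0.5667 0.2745 0.1282] 0.0
tip [0.5418 0.2744 0.0556] 0.09
short [0.5238 0.2867 0.0308] 0.64
talltop [0.5135 0.0484 0.1544] 0.22
shaker [ 0.459   0.1467 -0.0165] 1.28
tin [0.6706 0.205  0.0035] 0.55
tub [0.6629 0.0221 0.0294] 0.36
jar [0.4477 0.4902 0.0077] 0.62
c1 [ 0.5889  0.5659 -0.0252] 0.02
c2 [ 0.4008 -0.0655 -0.0551] 1.41
c3 [ 0.6097  0.3969 -0.0477] 0.15
c4 [ 0.4221  0.3561 -0.005 ] 0.59
tall [0.496  0.0646 0.0275] 1.54
```

The pictures show two wooden stands. The short one, with the steel clip, is at scene (264,236) and side (278,233). The tall one is at scene (334,209) and side (337,187). Things that could be taken for card_short are the red stands at scene (161,270), (264,275) and (381,218) and the black one at scene (215,240). I choose the wooden stand that carries the clip and will check it in a close crop.

```bash
python3 -m creep '[[1,0.54,-0.82,-0.15,-0.24],[1,0.54,-0.82,-0.15,-0.24],[1,0.54,-0.82,-0.15,-0.24],[1,0.54,-0.82,-0.15,-0.24],[1,0.54,-0.82,-0.15,-0.24],[1,0.54,-0.82,-0.15,-0.24],[1,0.54,-0.82,-0.15,-0.24],[1,0.54,-0.82,-0.15,-0.24],[1,0.54,-0.82,-0.15,-0.24],[1,0.54,-0.82,-0.15,-0.24]]' 20; python3 - <<'E'
from h import *
s=manip.get_state(); print(s["position"],s["qpos"])
from scipy.spatial.transform import Rotation as R
q=s["ee_rot"]; M=R.from_quat([q[1],q[2],q[3],q[0]]).as_matrix(); print(M.round(3))
d=eyes.get_image("wrist"); C=np.array(d["R"]); print("cam pos in tool",M.T@(-C.T@d["t"]-s["position"]),"cam axis in tool",M.T@C[2], d["fx"])
E
```

```text
clock: 2.2
position: [0.3009, -0.0963, 0.321]
ee_rot: [0.001, 0.645, 0.764, 0.0]
contact_force: [1.8, -1.1, 0.3]
width: 0.0856
gripper_force: 0.0
[ 0.30085044 -0.09626483  0.32103667] [-5.31514340e-01 -1.74505935e-01  1.80496227e+00  2.81990747e-04
  1.50909319e+00 -6.99101020e-01]
[[-0.167  0.986  0.002]
 [ 0.986  0.167 -0.001]
 [-0.001  0.002 -1.   ]]
cam pos in tool [ 0.0799038   0.00030075 -0.12754681] cam axis in tool [-3.12951047e-01 -3.97843657e-04  9.49769174e-01] 348.2013233235766
```

```bash
python3 -m creep '[[1,0.46,0.48,0,0],[1,0.46,0.48,0,0],[1,0.46,0.48,0,0],[1,0.46,0.48,0,0],[1,0.46,0.48,0,0],[1,0.46,0.48,0,0],[1,0.46,0.48,0,0],[1,0.46,0.48,0,0],[1,0.46,0.48,0,0]]'; python3 - <<'E'
from h import *
import cv2
d=eyes.get_image("wrist"); cv2.imwrite("pics/w1.png",d["frame"][:,:,::-1])
import pickle; pickle.dump(d,open("w1.pkl","wb"))
for l in ("clip","clip_handle_a","clip_tip_a","card_short","card_tall","card_tall_top","shaker","tin"):
    print(l,[(np.round(r["centre"],1).tolist(),round(r["confidence"],2)) for r in eyes.place_of("wrist",l)][:5])
E
```

```text
clock: 3.15
position: [0.5005, 0.1675, 0.3196]
ee_rot: [-0.0, 0.647, 0.762, -0.001]
contact_force: [-0.7, 0.1, -0.0]
width: 0.0852
gripper_force: 0.0
clip [([343.3, 65.1], 0.79), ([338.0, 73.7], 0.44)]
clip_handle_a [([384.3, 52.0], 0.92), ([320.0, 66.7], 0.65)]
clip_tip_a [([338.5, 72.6], 0.61)]
card_short [([182.7, 276.3], 0.85), ([328.5, 79.8], 0.74)]
card_tall [([270.0, 240.0], 0.86), ([342.8, 68.0], 0.59)]
card_tall_top [([267.3, 309.0], 0.75)]
shaker [([245.4, 163.5], 0.96)]
tin [([413.3, 157.3], 0.73)]
```

View pics/w1.png

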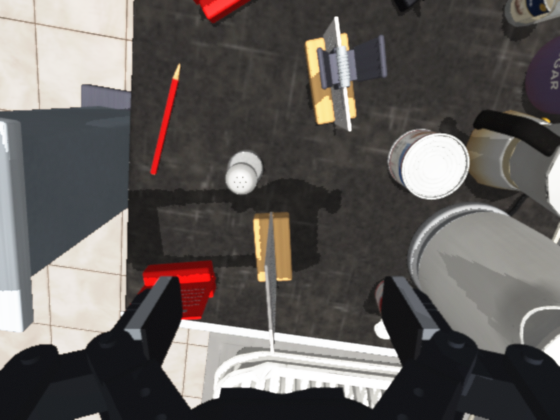

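The wrist view confirms the choice. The steel clip sits on a white card in a wooden block, with the hinge near (343,65) and handles near (320,67) and (384,52). The tall white card in a wooden block has its top edge along (272,212) to (272,350), and the shaker is at (245,170).

```bash
python3 -m creep '[[1,0.18,0.11,0.04,0],[1,0.18,0.11,0.04,0],[1,0.18,0.11,0.04,0],[1,0.18,0.11,0.04,0],[1,0.18,0.11,0.04,0]]'; python3 - <<'E'
from h import *
import cv2,pickle
d=eyes.get_image("wrist"); cv2.imwrite("pics/w2.png",cv2.resize(d["frame"][:300,150:450,::-1],None,fx=2,fy=2))
pickle.dump(d,open("w2.pkl","wb"))
for l in ("clip","clip_handle_a","clip_tip_a","card_short","card_tall_top","shaker"):
    print(l,[(np.round(r["centre"],1).tolist(),round(r["confidence"],2)) for r in eyes.place_of("wrist",l)][:5])
E
```

```text
clock: 4.1
position: [0.5399, 0.2643, 0.3003]
ee_rot: [0.0, 0.648, 0.762, -0.001]
contact_force: [-0.3, -0.6, 0.8]
width: 0.0856
gripper_force: 0.0
clip [([281.7, 168.3], 0.71), ([367.1, 227.3], 0.16)]
clip_handle_a [([311.4, 171.7], 0.9), ([250.8, 181.1], 0.71)]
clip_tip_a [([281.9, 162.1], 0.97), ([281.4, 163.1], 0.96)]
card_short [([279.3, 153.2], 0.86), ([343.2, 47.8], 0.81), ([186.8, 64.4], 0.73)]
card_tall_top [([212.1, 404.4], 0.67)]
shaker [([204.1, 231.8], 0.72)]
```

View pics/w2.png

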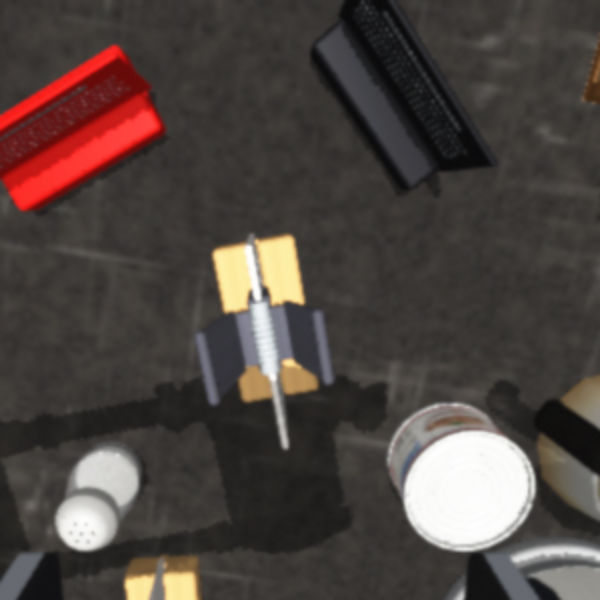

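The crop shows the clip on the wooden short stand. The hinge is at crop (263,335), which is image (281.5,168), and the rolled handle edges are at image (253,184) and (311,173). The red and black look-alikes stand clear of it.

```bash
python3 - <<'E'
from h import *
import pickle
from scipy.spatial.transform import Rotation as R
w1,w2=[pickle.load(open(f"w{i}.pkl","rb")) for i in (1,2)]
a,b=eyes.get_image("scene"),eyes.get_image("side")
pr={"clip":((343.3,65.1),(281.7,168.3),(264,215.3),(275.5,212.9)),
"hR":((384.3,52),(311.4,172.5),(258.3,201.8),(268.9,201.9)),
"hL":((320,66.7),(251.5,183),(270.9,208.1),(285.7,205.7)),
"short":((328.5,79.8),(279.3,153.2),(264.3,235.8),(277.5,232.7)),
"talltop":((267.3,309),(212.1,404.4),(337.4,173.8),(338.4,155.6)),
"shaker":((245.4,163.5),(204.1,231.8),(317.9,238.6),(325.4,222.7))}
for k,v in pr.items():
    x,e=tri(list(zip((w1,w2),v[:2]))); y,f=tri(list(zip((w1,w2,a,b),v))); print(k,x.round(4),round(e,2),y.round(4),round(f,2))
def ray(d,u,z):
    C=np.array(d["R"]);o=-C.T@d["t"];r=C.T@[(u[0]-d["cx"])/d["fx"],(u[1]-d["cy"])/d["fy"],1];return o+r*(z-o[2])/r[2]
for d,p,q,z in ((w2,(274.5,120),(293,223.5),.105),(w1,(337,20),(349.5,129),.105),(w1,(272,212),(272,351),.165)):
    P1,P2=ray(d,p,z),ray(d,q,z);v=P1-P2;print("edge",P1.round(4),P2.round(4),np.linalg.norm(v).round(4),"normal yaw",np.degrees(np.arctan2(-v[0],v[1])).round(1))
s=manip.get_state();q=s["ee_rot"];print(R.from_quat([q[1],q[2],q[3],q[0]]).as_matrix().round(3))
E
```

```text
clip [0.5377 0.2806 0.1122] 0.01 [0.5377 0.2804 0.1093] 0.75
hR [0.5599 0.29   0.1574] 0.03 [0.5598 0.2897 0.1544] 1.85
hL [0.5141 0.2725 0.1515] 0.0 [0.5139 0.2723 0.1537] 0.97
short [ 0.5383  0.2744 -0.0054] 1.67 [0.5379 0.2747 0.001 ] 1.45
talltop [0.5059 0.0619 0.1748] 1.07 [0.5058 0.0594 0.1718] 0.98
shaker [ 0.4537  0.1557 -0.0047] 0.42 [ 0.4537  0.1554 -0.004 ] 1.07
edge [0.5244 0.3215 0.105 ] [0.5578 0.2264 0.105 ] 0.1008 normal yaw 19.3
edge [0.5254 0.3162 0.105 ] [0.5569 0.2268 0.105 ] 0.0948 normal yaw 19.4
edge [0.4949 0.1518 0.165 ] [0.517  0.0092 0.165 ] 0.1443 normal yaw 8.8
[[-0.161  0.987  0.   ]
 [ 0.987  0.161 -0.   ]
 [-0.     0.    -1.   ]]
```

```bash
python3 -m creep '[[1,0.033,0,0.1,-0.028],[1,0.033,0,0.2,-0.028],[1,0.033,0,0.22,-0.028],[1,0.033,0,0.22,-0.028],[1,0.033,0,0.22,-0.028],[1,0.033,0,0.22,-0.028]]'; python3 - <<'E'
from h import *
import cv2,pickle
from scipy.spatial.transform import Rotation as R
s=manip.get_state()
d=eyes.get_image("wrist"); cv2.imwrite("pics/w3.png",d["frame"][:,:,::-1])
pickle.dump(d,open("w3.pkl","wb"))
for l in ("clip","clip_handle_a","clip_tip_a","card_tall_top"):
    print(l,[(np.round(r["centre"],1).tolist(),round(r["confidence"],2)) for r in eyes.place_of("wrist",l)][:5])
q=s["ee_rot"];M=R.from_quat([q[1],q[2],q[3],q[0]]).as_matrix();print(M.round(3))
def at(v): return P(d,s["position"]+M@np.array(v))[0].round(1)
print("axis at grasp z .152:",at([0,0,s["position"][2]-.152]),at([0,.026,s["position"][2]-.152]),at([0,-.026,s["position"][2]-.152]),"hinge",at([0,0,s["position"][2]-.112]))
E
```

```text
clock: 5.15
position: [0.5395, 0.2819, 0.1931]
ee_rot: [0.002, 0.578, 0.816, 0.002]
contact_force: [-0.6, -0.6, 0.8]
width: 0.0852
gripper_force: 0.0
clip [([275.1, 226.1], 0.96)]
clip_handle_a [([323.0, 252.6], 0.79), ([228.6, 255.4], 0.63)]
clip_tip_a [([279.2, 211.3], 0.87), ([280.9, 205.9], 0.82)]
card_tall_top []
[[-0.331  0.944  0.005]
 [ 0.944  0.331  0.002]
 [-0.     0.005 -1.   ]]
axis at grasp z .152: [281.1 253.9] [330.  253.8] [232.2 253.9] hinge [281.2 227. ]
```

View pics/w3.png

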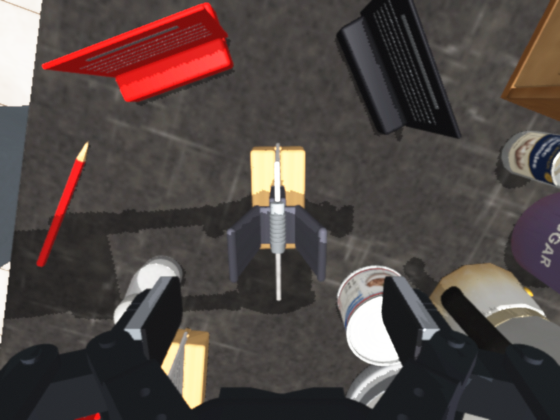

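The clip is upright and square to the fingers. Its hinge is at (278,226) and its handles at (232,254) and (323,252), so the middle is 277.5. The finger midline is at 281, so the clip sits about 2 mm to tool -y.

```bash
python3 -c "
from rig import manip;s=manip.get_state();print(s['clock'],s['position'],s['ee_rot'])"
python3 -m creep '[[1,0,-0.004,0.02,0],[1,0,-0.004,0.04,0],[1,0,-0.004,0.06,0],[1,0,-0.004,0.08,0],[1,0,-0.004,0.1,0],[1,0,-0.004,0.1,0],[1,0,-0.004,0.1,0]]'; python3 - <<'E'
from h import *
from scipy.spatial.transform import Rotation as R
d=eyes.get_image("wrist"); s=manip.get_state()
for l in ("clip","clip_handle_a"):
    print(l,[(np.round(r["centre"],1).tolist(),round(r["confidence"],2)) for r in eyes.place_of("wrist",l)][:5])
q=s["ee_rot"];M=R.from_quat([q[1],q[2],q[3],q[0]]).as_matrix();print(s["position"])
for z in (.154,.112):print(P(d,s["position"]+M@np.array([0,0,s["position"][2]-z]))[0].round(1))
import cv2;cv2.imwrite("pics/w4.png",d["frame"][:,:,::-1])
E
```

```text
5.4 [0.53813357 0.28148755 0.19143238] [6.14754604e-04 5.78204297e-01 8.15891372e-01 8.25659490e-04]
clock: 6.1
position: [0.5357, 0.2807, 0.1398]
ee_rot: [-0.0, 0.578, 0.816, -0.0]
contact_force: [0.1, 1.3, 0.6]
width: 0.0855
gripper_force: 0.0
clip [([283.1, 264.8], 0.86), ([390.5, 330.9], 0.31)]
clip_handle_a [([220.9, 314.5], 0.94), ([354.0, 311.6], 0.66)]
[0.53603138 0.28082436 0.14033449]
[281.7 316.4]
[281.8 265.4]
```

View pics/w4.png

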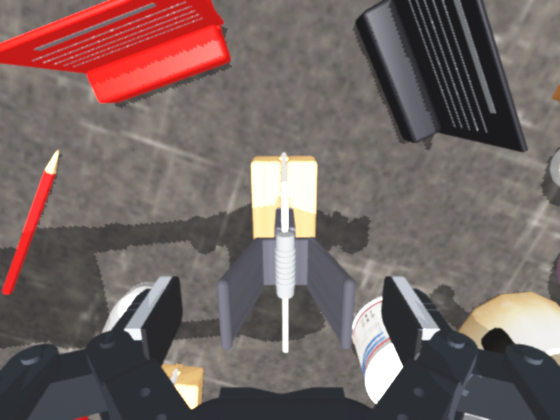

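The handles are at (223,310) and (350,310) with the hinge at (285,265). The fingers are now about 1.5 mm low in tool y, so I correct that and pinch.

```bash
python3 -m creep '[[0.8,0,0.003,0,0],[0.65,0,0.003,0,0],[0.55,0,0.003,0,0],[0.45,0,0.003,0,0],[0.35,0,0.003,0,0],[0.2,0,0.003,0,0],[0,0,0.003,0,0],[0,0,0.003,0,0],[0,0,0.003,0,0]]' 35; python3 - <<'E'
from h import *
import cv2
d=eyes.get_image("wrist"); e=eyes.get_image("side"); b=cv2.resize(e["frame"][150:270,200:360],(560,420))
cv2.imwrite("pics/w5.png",cv2.resize(np.vstack([d["frame"],b])[:,:,::-1],(400,600)))
for l in ("clip","clip_handle_a","clip_tip_a"):
    print(l,[(np.round(r["centre"],1).tolist(),round(r["confidence"],2)) for r in eyes.place_of("wrist",l)][:5])
print(manip.get_state())
E
```

```text
clock: 7.15
position: [0.5385, 0.2818, 0.1446]
ee_rot: [0.002, 0.578, 0.816, 0.002]
contact_force: [-2.8, -0.6, 18.2]
width: 0.0293
gripper_force: 33.7
clip [([280.0, 257.7], 0.8), ([262.5, 233.4], 0.37)]
clip_handle_a [([316.4, 310.6], 0.86), ([246.1, 314.8], 0.6)]
clip_tip_a [([265.1, 236.4], 0.69), ([302.0, 236.0], 0.62)]
{'clock': 7.4, 'qpos': array([ 3.67720134e-01,  3.91105457e-01,  1.59125504e+00, -7.47236002e-05,
        1.15341348e+00,  2.96205517e-02]), 'qd': array([ 2.39598988e-04, -1.07322155e-03,  2.79457446e-05, -2.31908914e-03,
       -7.09345484e-04, -1.00399932e-03]), 'effort': array([-3.05297691e-01, -3.55924094e+01, -1.78688461e+01, -9.40959610e-03,
       -1.26953077e+00,  3.25827452e-02]), 'position': array([0.53855324, 0.28181981, 0.14464153]), 'ee_rot': array([0.0016392 , 0.57804459, 0.81599999, 0.00240384]), 'contact_force': array([-2.90466099, -1.41990017, 17.736277  ]), 'moment': array([-0.26801229,  0.57410998,  0.04831582]), 'gripper_force': 33.67607823267463, 'width': 0.028880872189704025}
```

View pics/w5.png

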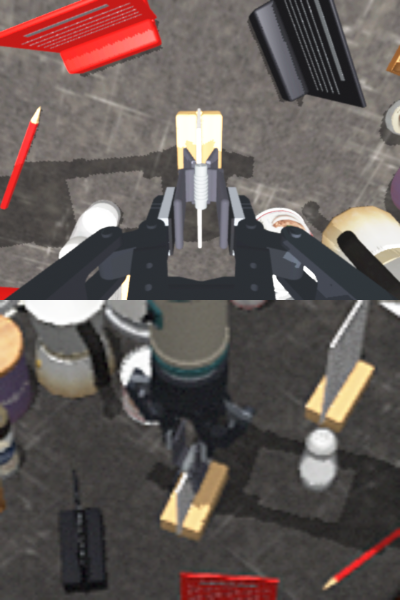

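The clip is squeezed wide open. The width is 29 mm and the jaw tips are at wrist-image columns 265 and 302. The tool feels 18 N upward because the hinge presses on the card edge, so I lift straight up.

```bash
python3 -m creep '[[0,0,0.003,-0.015,0],[0,0,0.003,-0.03,0],[0,0,0.003,-0.06,0],[0,0,0.003,-0.1,0],[0,0,0.003,-0.15,0],[0,0,0.003,-0.2,0],[0,0,0.003,-0.25,0],[0,0,0.003,-0.28,0],[0,0,0.003,-0.28,0]]'; python3 - <<'E'
from h import *
import pickle,cv2
d=eyes.get_image("wrist");pickle.dump(d,open("w6.pkl","wb"));cv2.imwrite("pics/w6full.png",d["frame"][:,:,::-1])
for l in ("clip","clip_handle_a","clip_tip_a","card_tall","card_tall_top","card_short"):
    print(l,[(np.round(r["centre"],1).tolist(),round(r["confidence"],2)) for r in eyes.place_of("wrist",l)][:5])
E
```

```text
clock: 8.3
position: [0.5397, 0.2821, 0.2826]
ee_rot: [0.001, 0.578, 0.816, 0.002]
contact_force: [0.0, 0.8, -1.0]
width: 0.0294
gripper_force: 35.2
clip [([278.4, 257.3], 0.61)]
clip_handle_a [([246.4, 315.6], 0.92), ([316.3, 314.0], 0.82), ([301.6, 231.3], 0.51)]
clip_tip_a [([264.6, 236.6], 0.88), ([300.2, 234.1], 0.81)]
card_tall [([200.4, 317.0], 0.81)]
card_tall_top []
card_short [([278.3, 173.8], 0.89), ([360.0, 78.5], 0.81), ([105.2, 330.4], 0.74), ([196.5, 64.7], 0.66)]
```

```bash
python3 -m creep '[[0,-0.05,-0.07,-0.04,0.026],[0,-0.1,-0.14,-0.04,0.026],[0,-0.158,-0.225,-0.04,0.026],[0,-0.158,-0.225,-0.04,0.026],[0,-0.158,-0.225,-0.04,0.026],[0,-0.158,-0.225,-0.04,0.026],[0,-0.158,-0.225,-0.04,0.026]]'; cat > fit.py <<'E'
from h import *
import cv2,pickle
from scipy.optimize import minimize
def sil(d,p):
    x,y,th=p; c,s=np.cos(th),np.sin(th); m=np.zeros((1680,2240),np.uint8)
    for hx,hy,z0,z1 in ((.0235,.046,0,.026),(.0015,.05,.01,.165)):
        q=np.array([[a*hx,b*hy,z] for a in(-1,1) for b in(-1,1) for z in(z0,z1)])
        w=np.c_[x+c*q[:,0]-s*q[:,1],y+s*q[:,0]+c*q[:,1],q[:,2]]
        cv2.fillConvexPoly(m,cv2.convexHull(np.round(P(d,w)*4+1.5).astype(np.int32)),1)
    return cv2.resize(m.astype(np.float32),(560,420),interpolation=cv2.INTER_AREA)
def fit(obs,p0):
    def f(p):
        o=0
        for d,M in obs:
            S=sil(d,p); o+=1-np.minimum(S,M).sum()/np.maximum(S,M).sum()
        return o/len(obs)
    r=minimize(f,p0,method="Nelder-Mead",options=dict(initial_simplex=np.array(p0)+np.array([[0,0,0],[.01,0,0],[0,.01,0],[0,0,.12]]),xatol=1e-4,fatol=1e-4))
    return r.x,r.fun
E
python3 - <<'E'
from fit import *
obs=[]
for c in("wrist","scene","side"):
    d=eyes.get_image(c)
    r=eyes.regions_of(c,"card_tall")
    print(c,[(np.round(k["bbox"]).tolist(),round(k["confidence"],2),int(k["mask"].sum())) for k in r])
    print([(np.round(k["centre"],1).tolist(),round(k["confidence"],2)) for k in eyes.place_of(c,"card_tall_top")])
    if c=="wrist": W=d
    if r: obs.append((d,r[0]["mask"].astype(np.float32)))
pickle.dump(obs,open("obs.pkl","wb"))
for k in obs: print(fit([k],[.505,.06,.17]))
print("all",fit(obs,[.505,.06,.17]))
cv2.imwrite("pics/w7.png",W["frame"][:,:,::-1])
print(manip.get_state()["position"],manip.get_state()["ee_rot"])
E
```

```text
clock: 9.35
position: [0.4596, 0.1707, 0.3001]
ee_rot: [-0.0, 0.642, 0.766, 0.0]
contact_force: [-0.1, 0.2, -2.3]
width: 0.0288
gripper_force: 35.3
wrist [([288.0, 225.0, 319.0, 380.0], 0.95, 670), ([245.0, 208.0, 315.0, 348.0], 0.21, 5953)]
[([308.2, 335.2], 0.7), ([447.8, 175.7], 0.44), ([417.3, 306.1], 0.33)]
scene [([320.0, 167.0, 350.0, 225.0], 0.86, 1030)]
[([337.9, 172.9], 0.64), ([260.5, 199.1], 0.19)]
side [([320.0, 150.0, 349.0, 200.0], 0.85, 476)]
[([337.4, 155.3], 0.67)]
(array([0.50702368, 0.05160269, 0.22203343]), np.float64(0.7940688133239746))
(array([0.50671409, 0.05222898, 0.22218956]), np.float64(0.05378592014312744))
(array([0.50554817, 0.0502314 , 0.27159438]), np.float64(0.3695467710494995))
all (array([0.5068532 , 0.05144397, 0.22758321]), np.float64(0.4103452265262604))
[0.45872276 0.17001257 0.30017111] [ 1.07575441e-05  6.42684353e-01  7.66131068e-01 -9.66463902e-05]
```

View pics/w7.png

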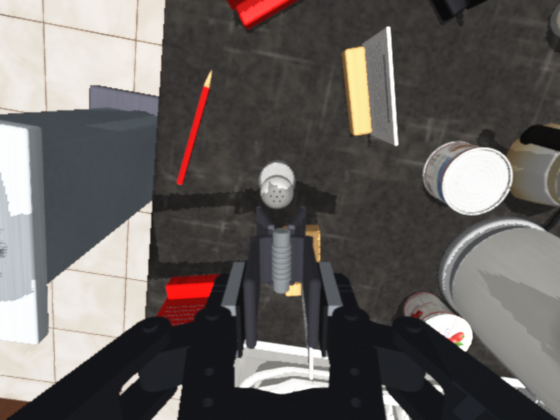

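The clip is held square and open between the fingers, with its hinge at (281,255). It hides most of the tall card, whose far end is at (311,378). The short stand is at (372,88), in place. I'll check the tall card fit against the earlier unoccluded view.

```bash
python3 - <<'E'
from fit import *
w1=pickle.load(open("w1.pkl","rb")); obs=pickle.load(open("obs.pkl","rb")); w7=obs[0][0]; sd=obs[2][0]
f1=cv2.imread("pics/w1.png")
# white/grey card + wood pixel mask from w1 in roi
roi=np.zeros((420,560),bool); roi[205:352,250:295]=1
hsv=cv2.cvtColor(f1,cv2.COLOR_BGR2HSV); v=hsv[...,2]>75
wood=(hsv[...,1]>70)&(hsv[...,2]>120)
m=(roi&v).astype(np.uint8); m=cv2.morphologyEx(m,cv2.MORPH_OPEN,np.ones((2,2)))
m[330:,:]*=0
def cmp(p):
    x,y,th=p;c,s=np.cos(th),np.sin(th)
    pts=np.array([[x-s*b,y+c*b,z] for b,z in((.05,.165),(-.05,.165),(.05,.026),(-.05,.026))])
    return P(w1,pts).round(1).tolist(),P(w7,pts).round(1).tolist()
for p in ([.5067,.0522,.222],[.5067,.0522,.19],[.5067,.0522,.15]): print(p,cmp(p))
# row-wise extents of grey card in w1, w7
for n,f,cs in(("w1",f1,(255,290)),("w7",cv2.imread("pics/w7.png"),(295,320))):
    for r in range(205,385,8):
        if n=="w7" and r<300: continue
        print(n,r,f[r,cs[0]:cs[1]:1].max(1).tolist() if r%16==13 or n=="w7" else "")
E
```

```text
[0.5067, 0.0522, 0.222] ([[264.2, 265.0], [271.8, 355.8], [269.5, 214.8], [274.7, 283.7]], [[308.6, 286.4], [311.0, 379.6], [300.2, 227.9], [302.5, 298.4]])
[0.5067, 0.0522, 0.19] ([[266.0, 264.9], [270.2, 355.9], [270.8, 214.7], [273.5, 283.8]], [[310.4, 286.4], [309.3, 379.6], [301.5, 227.9], [301.3, 298.4]])
[0.5067, 0.0522, 0.15] ([[268.2, 264.9], [268.2, 355.9], [272.3, 214.7], [272.0, 283.8]], [[312.8, 286.4], [307.2, 379.6], [303.1, 227.9], [299.8, 298.4]])
w1 205 [32, 34, 36, 35, 35, 35, 37, 38, 38, 40, 39, 42, 44, 42, 40, 37, 34, 32, 33, 34, 35, 36, 35, 36, 37, 37, 39, 41, 43, 45, 45, 43, 39, 37, 36]
w1 213 
w1 221 [252, 252, 251, 245, 206, 178, 177, 181, 183, 183, 183, 184, 181, 162, 132, 116, 116, 132, 164, 182, 189, 188, 184, 182, 179, 178, 180, 184, 185, 185, 185, 186, 178, 151, 91]
w1 229 
w1 237 [243, 252, 252, 251, 245, 208, 180, 179, 182, 185, 184, 174, 151, 122, 115, 111, 105, 108, 130, 163, 181, 189, 187, 183, 181, 179, 178, 181, 184, 184, 183, 182, 182, 173, 142]
w1 245 
w1 253 [158, 239, 250, 252, 247, 212, 181, 178, 179, 176, 159, 125, 111, 110, 109, 103, 102, 1
[... 2149 characters left out ...]
72, 72, 72, 71, 69, 67, 62, 50, 29]
w7 349 [254, 254, 254, 254, 254, 254, 254, 254, 254, 253, 252, 246, 195, 136, 201, 249, 251, 242, 218, 198, 184, 174, 160, 143, 113]
w7 357 [195, 194, 195, 195, 194, 195, 195, 195, 195, 195, 196, 193, 177, 148, 199, 249, 252, 248, 233, 227, 231, 236, 237, 241, 247]
w7 365 [127, 127, 127, 128, 127, 127, 128, 127, 128, 128, 133, 141, 144, 148, 205, 250, 253, 248, 201, 177, 180, 179, 180, 181, 180]
w7 373 [226, 227, 228, 228, 228, 228, 228, 228, 228, 233, 239, 241, 241, 238, 239, 252, 254, 253, 251, 253, 254, 254, 254, 254, 254]
w7 381 [250, 250, 250, 250, 249, 249, 249, 249, 247, 244, 240, 237, 234, 231, 229, 223, 208, 184, 189, 200, 192, 181, 174, 166, 161]
```

```bash
python3 -m creep '[[0,-0.08,0.018,0,-0.0067],[0,-0.16,0.036,0,-0.0067],[0,-0.22,0.05,0.03,-0.0067],[0,-0.247,0.0545,0.06,-0.0067],[0,-0.247,0.0545,0.06,-0.0067],[0,-0.247,0.0545,0.06,-0.0067],[0,-0.247,0.0545,0.06,-0.0067]]'; python3 - <<'E'
from fit import *
from scipy.spatial.transform import Rotation as R
for c in("wrist","scene","side"):
    d=eyes.get_image(c); pickle.dump(d,open(f"{c}8.pkl","wb"))
    print(c,[(l,[(np.round(k["centre"],1).tolist(),round(k["confidence"],2)) for k in eyes.place_of(c,l)][:3]) for l in("clip","clip_tip_a","clip_handle_a","card_tall_top")])
s=manip.get_state();q=s["ee_rot"];M=R.from_quat([q[1],q[2],q[3],q[0]]).as_matrix()
print(s["position"],np.degrees(np.arctan2(M[1,1],M[0,1])),s["contact_force"])
w=pickle.load(open("wrist8.pkl","rb"));th=.217;c,n=np.cos(th),np.sin(th)
print("card top pts in wrist",P(w,np.array([[.507-n*b,.053+c*b,.165] for b in(.05,.03,0,-.05)])).round(1).tolist())
a,b,e=[cv2.resize(pickle.load(open(f"{k}8.pkl","rb"))["frame"][y:y+h,x:x+ww],(400,300)) for k,x,y,ww,h in(("wrist",180,180,200,150),("scene",285,110,120,90),("side",285,90,120,90))]
f=pickle.load(open("wrist8.pkl","rb"))["frame"]
cv2.imwrite("pics/m8.png",np.vstack([np.hstack([a,cv2.resize(f,(400,300))]),np.hstack([b,e])])[:,:,::-1])
E
```

```text
clock: 10.5
position: [0.507, 0.0539, 0.2711]
ee_rot: [0.0, 0.626, 0.78, 0.001]
contact_force: [-0.4, 0.4, -0.2]
width: 0.0292
gripper_force: 35.2
wrist [('clip', [([279.8, 257.6], 0.59), ([458.3, 74.2], 0.3)]), ('clip_tip_a', [([262.7, 234.1], 0.98), ([301.7, 230.6], 0.86)]), ('clip_handle_a', [([316.5, 311.9], 0.74), ([245.1, 311.9], 0.61)]), ('card_tall_top', [([281.5, 217.0], 0.91)])]
scene [('clip', [([344.9, 151.1], 0.86)]), ('clip_tip_a', [([341.8, 168.3], 0.83), ([336.5, 166.5], 0.73), ([341.9, 151.1], 0.32)]), ('clip_handle_a', [([345.9, 144.6], 0.55), ([340.6, 140.2], 0.48), ([317.1, 241.9], 0.42)]), ('card_tall_top', [([337.1, 173.4], 0.84)])]
side [('clip', [([345.3, 139.1], 0.57)]), ('clip_tip_a', [([349.6, 147.4], 0.62), ([337.0, 147.0], 0.55)]), ('clip_handle_a', [([338.8, 129.6], 0.49), ([347.0, 128.5], 0.48)]), ('card_tall_top', [([340.4, 152.6], 0.75), ([325.0, 221.3], 0.32)])]
[0.50695363 0.05296087 0.27022667] 12.408778007634538 [ 0.72824949  0.25417671 -0.6003381 ]
card top pts in wrist [[280.5, 144.5], [280.6, 174.0], [280.6, 215.6], [280.7, 278.2]]
```

View pics/m8.png

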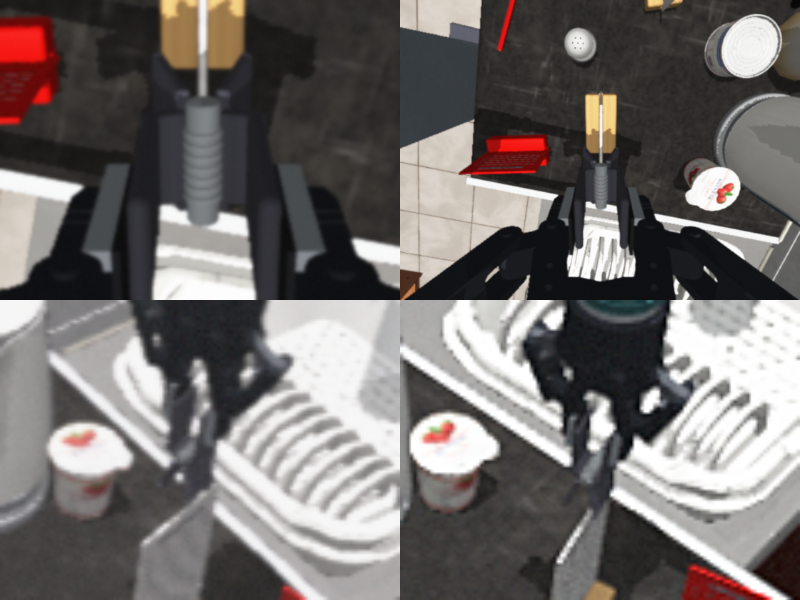

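In the wrist view the card's top edge runs at column ~281.5 with its middle at (281.5,217). The jaw tips straddle it at columns 263 and 302. Everything is aligned, so I descend 53 mm.

```bash
python3 -m creep '[[0,0,0.001,0.015,0],[0,0,0.001,0.03,0],[0,0,0.001,0.045,0],[0,0,0.001,0.06,0],[0,0,0.001,0.075,0],[0,0,0.001,0.09,0],[0,0,0.001,0.1,0],[0,0,0.001,0.107,0],[0,0,0.001,0.107,0],[0,0,0.001,0.107,0]]'; python3 - <<'E'
from fit import *
for c in("wrist","scene","side"):
    d=eyes.get_image(c); pickle.dump(d,open(f"{c}9.pkl","wb"))
    print(c,[(l,[(np.round(k["centre"],1).tolist(),round(k["confidence"],2)) for k in eyes.place_of(c,l)][:2]) for l in("clip","clip_tip_a","card_tall_top")])
    if c=="scene":
        r=eyes.regions_of(c,"card_tall"); print(fit([(d,r[0]["mask"].astype(np.float32))],[.507,.053,.217]))
s=manip.get_state(); print(s["position"],s["contact_force"],s["width"],s["gripper_force"],s["clock"])
a,b,e=[cv2.resize(pickle.load(open(f"{k}9.pkl","rb"))["frame"][y:y+h,x:x+ww],(400,300),interpolation=2) for k,x,y,ww,h in(("wrist",220,180,120,90),("scene",305,130,80,60),("side",305,110,80,60))]
f=pickle.load(open("wrist9.pkl","rb"))["frame"]
cv2.imwrite("pics/m9.png",np.vstack([np.hstack([a,cv2.resize(f,(400,300))]),np.hstack([b,e])])[:,:,::-1])
E
```

```text
clock: 12.25
position: [0.5076, 0.0531, 0.2169]
ee_rot: [0.0, 0.626, 0.779, 0.0]
contact_force: [0.1, 0.2, -0.3]
width: 0.029
gripper_force: 35.2
wrist [('clip', [([279.4, 261.5], 0.82)]), ('clip_tip_a', [([266.3, 234.7], 0.9), ([300.6, 232.9], 0.6)]), ('card_tall_top', [])]
scene [('clip', [([341.0, 171.0], 0.52)]), ('clip_tip_a', [([339.6, 182.6], 0.69), ([335.9, 178.3], 0.48)]), ('card_tall_top', [([339.6, 173.1], 0.58)])]
(array([0.50620212, 0.0531571 , 0.2334644 ]), np.float64(0.18081742525100708))
side [('clip', [([339.4, 153.7], 0.59)]), ('clip_tip_a', [([347.2, 158.8], 0.51), ([334.4, 156.2], 0.46)]), ('card_tall_top', [([338.5, 156.1], 0.81)])]
[0.50741967 0.05310501 0.21678819] [ 0.08515853  0.00654991 -0.50677576] 0.02869632006644093 35.24820929100805 12.9
```

View pics/m9.png

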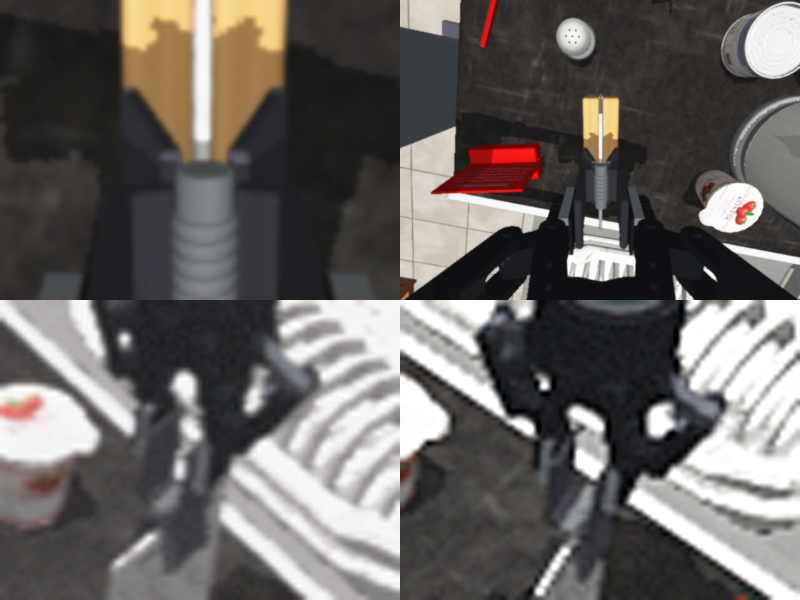

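The card edge is inside the open mouth and centred: card at crop column 203, jaw edges at 178 and 232. The contact force is about 0 and the width is 29 mm, so I hand in.

```bash
python3 -c "
from rig import manip;print(manip.sign_off())"
```

```text
the job is handed in; nothing more can be done
None
```

The clip is off the shorter card and held squeezed wide open over the middle of the taller card's top edge. One jaw is on each side, the edge is about 22 mm inside the mouth with no contact force on the tool, and I handed the job in at about 13 s.

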